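Scrape the dry clay chips off the plaster slab

ROBOT

A 6-joint arm with a two-finger parallel gripper is mounted at the origin on the work surface. World frame = base frame: x ahead of the robot, y to its left, z up, the work surface at z = 0. Lengths are in m, angles in rad, forces in N, time in s.
With the tool pointing down it reaches from about 0.375 to 0.975 m from the base axis. Payload 3.8 kg.
Tool frame: the origin (TCP) lies midway between the tips of the shut fingers; the grasp point (between the pads) lies 19 mm behind it; z points along the fingers, y is the line along which they close (so a half turn about z gives the same grasp; the last joint's range is limited). The gripper opens to 88 mm and grips with 3 to 60 N. Pads are 18 mm wide; open, the fingers measure 123 mm over their backs; the gripper's body (75 mm by 187 mm) begins 45 mm behind the grasp point.
Start: joints at [-1.244, 0.264, 1.604, -0, 1.274, -0.037], TCP at [0.24, -0.631, 0.239] pointing down, gripper open.
Joint ranges: [-2.63, 2.63], [-0.94, 2.18], [0.31, 2.57], [-1.31, 4.45], [0, 2.66], [-2.55, 2.55]. Speed limits (rad/s): [2.57, 2.57, 3.14, 3.14, 3.14, 3.14].

INTERFACE

Orientations are given as a rotation vector (axis times angle).
In Python, from cell import manip, inverse_kinematics, cams, order gives the robot as it stands. Calls block until the motion is done:
- manip.move_pose(position, orientation): joint-space move of the TCP to a pose.
- manip.move_linear(position, rate=0.15, rot=None): straight line of the TCP; rot=None keeps the orientation; rate is the mean speed in m/s.
- manip.set_joints(angles): joint-space move.
- manip.set_gripper(opening, force=None): finger opening in m; force is the grip in N (None keeps the last); returns when the fingers have stopped.
- manip.dwell(seconds).
- inverse_kinematics(position, orientation): joint angles nearest the present ones, or None.
- manip.state(): the state.
- cams.capture(name): name is "scene" or "top"; returns a dict with "image" (480x640x3 uint8, blue, green, red), "z_map" (480x640 float32, m along the optical axis (not along the pixel's ray), 0 where there is no reading), "intrinsics" (3x3 intrinsics, pixels), "k1" (the pictures are not rectified: a ray, as slopes to the right and down, at radius r is drawn at 1 + k1 r^2 times it, then the intrinsics apply), "position" and "orientation" of the camera in the world. Camera axes: x right, y down, z forward; pixel columns grow to the right and rows downward; lengths in m; the calibration is good to about 2 mm. A picture is of the moment at which its call begins.
A pose or a line that the arm cannot do raises manip.IKError and nothing moves.
- order.close_job(): hands the job in; it is judged then, once.
The state is a dict: "clock": time; "joint_pos": joint angles; "joint_velocities": joint speeds; "tau": joint torques, N m; "tool_pos": TCP position; "tcp_rot": TCP orientation; "contact_force": force on the tool from outside, world axes, zero at the start; "moment": the same for the moment, N m; "gripper_width": finger opening in m; "grasp_force": force on a finger pad.
Only numpy, scipy, OpenCV 4.12 (cv2) and the standard library are available. Lean on these libraries where they do the work, as an engineer would, in place of code of your own. Each camera call takes 0.05 s, during which the arm holds its last target. There are 200 camera calls.

TASK

The scraper block stands on end in the small wooden caddy: take it out by its top and lay it down on the bare table on its long steel edge, let go, and take it again from above by its wooden back. With the scraper held steel edge down, wipe all five dry clay chips off the plaster slab into the steel tray at the slab's end, never touching the chips with the gripper. Then lay the scraper down on the table, clear of the slab and tray, and leave the pots, the jar and the wooden stick where they stand.

Things in the scene. Friction and masses are not known exactly. Their poses are not given: they have to be found in the camera images.
- scraper: Wooden scraper block, 130 mm long, 28 mm thick, 56 mm from steel edge to wooden back, about 0.18 kg. It starts standing on end in the caddy. Origin: centre of the end then lowest (5 mm above the table). Own z: along its length to the other end; own x: from steel edge (face at x = -28 mm) to back (x = +28 mm); y: across its thickness. Steel edge down = own x up.
- scraper_edge (a point): Middle of the scraper's steel edge face, at x = -28 mm, y = 0, z = 65 mm in the scraper's frame. The steel is a strip 16 mm deep along the whole length of one long side.
- scraper_mid (a point): Centre of the scraper block, 65 mm from either end.
- caddy: Fixed wooden caddy, walls 50 mm high, 5 mm thick. Scraper's compartment 66 (own x) by 32 mm inside; origin on the table under its centre. Beside it on own -x (63 mm off) a 50 by 42 mm compartment with three thin fixed tools up to 117 mm high. Turned up to 0.4 rad either way; the scraper starts half-turned to it, its steel edge to the caddy's +x (away from the robot).
- slab: White plaster slab, fixed, 170 mm along own x, 190 mm along own y, top 45 mm above the table, no rims, on two wooden battens, with a steel catch tray fixed under its end on own -y (that end is at own y = -95 mm). Origin on the table under the slab's centre; own z up. Turned up to 0.3 rad either way.
- slab_top (a point): Centre of the slab's top face, 45 mm above the table.
- tray (a point): Centre of the tray's inner floor, 135 mm from the slab's centre along the slab's own -y, 5 mm above the table. The tray is open on top, 170 by 80 mm inside, walls 5 mm thick with their tops 36 mm above the table (9 mm below the slab's top), so chips pushed over the slab's end drop in.
- chip0: Loose chip of dry terracotta clay, about 24 x 16 x 9 mm, 11 g, lying flat on the slab at the start, its centre within 36 mm of the slab's centre line (own x = 0) and between own y = -63 and +43 mm. Origin: centre of its underside.
- chip1: Loose chip of dry terracotta clay, about 20 x 18 x 8 mm, 11 g, lying flat on the slab at the start, its centre within 36 mm of the slab's centre line (own x = 0) and between own y = -63 and +43 mm. Origin: centre of its underside.
- chip2: Loose chip of dry terracotta clay, about 22 x 14 x 10 mm, 11 g, lying flat on the slab at the start, its centre within 36 mm of the slab's centre line (own x = 0) and between own y = -63 and +43 mm. Origin: centre of its underside.
- chip3: Loose chip of dry terracotta clay, about 18 x 18 x 9 mm, 11 g, lying flat on the slab at the start, its centre within 36 mm of the slab's centre line (own x = 0) and between own y = -63 and +43 mm. Origin: centre of its underside.
- chip4: Loose chip of dry terracotta clay, about 24 x 14 x 8 mm, 11 g, lying flat on the slab at the start, its centre within 36 mm of the slab's centre line (own x = 0) and between own y = -63 and +43 mm. Origin: centre of its underside.
- mug: Bystander: unglazed mug with handle, 80 mm wide, 85 mm high, behind. Origin under its centre.
- cup: Bystander: small white cup without handle, 64 mm wide, 62 mm high, standing between caddy and slab, towards the back. Origin under its centre.
- bowl: Bystander: unglazed bowl, 120 mm wide, 50 mm high, at the robot's right. Origin under its centre.
- jar: Bystander: closed amber glass jar, 72 mm wide, 100 mm high, at the robot's left. Origin under its centre.
- stick: Bystander: plain wooden thickness stick lying on the table, 240 x 30 x 12 mm, behind the caddy. Origin under its centre, length along own x.
- pitcher: Bystander: small unglazed pitcher, 90 mm wide, 120 mm high, at the back right. Origin under its centre.
Things that resemble listed ones, but are neither listed nor needed, are in the scene too. Leave any green or red look-alike of the scraper alone.

How it is judged:
By the outcome, as a careful person would: the job done as asked, in the order asked, and still so for the second after the job is handed in, with the robot touching nothing.
It also fails if it takes over 70 s, if anything falls off the work surface, if the arm or the gripper's body presses on something with over 40 N, if the wrist force passes 120 N, or if a joint passes its speed limit or range.

## Working session

There is one attempt and no reset: what is moved stays moved. The work goes in short steps, each a Python script; the robot and the scene stay as the last script left them, time stands still between calls to the robot, and variables do not carry over. Pictures are saved under pics/ and viewed, at most 10 in all, crops included, and the job is handed in when it is done.

```bash
ls; mkdir -p pics; cat > h.py <<'E'
import numpy as np, cv2
from scipy.spatial.transform import Rotation as R
from cell import manip, inverse_kinematics, cams, order
def world(c):
    """world point per pixel from z_map"""
    K=np.array(c["intrinsics"]); v,u=np.mgrid[0:480,0:640]
    d=cv2.undistortPoints(np.stack([u,v],-1).reshape(-1,1,2).astype(np.float64),K,np.array([c["k1"],0,0,0.])).reshape(480,640,2)
    z=c["z_map"].astype(float)
    P=np.dstack([d[...,0]*z,d[...,1]*z,z])
    o=np.array(c["orientation"]); Rm=o if o.shape==(3,3) else R.from_rotvec(o).as_matrix()
    W=P@Rm.T+np.array(c["position"]); W[z==0]=np.nan
    return W
def rv(phi):
    """tool down, tool y (closing line) at world angle phi"""
    y=np.array([np.cos(phi),np.sin(phi),0]); z=np.array([0,0,-1.]); x=np.cross(y,z)
    return R.from_matrix(np.stack([x,y,z],1)).as_rotvec()
E
python3 - <<'E'
from h import *
for n in("scene","top"):
    c=cams.capture(n); cv2.imwrite(f"pics/{n}0.png",c["image"]); print(n,c["position"],c["orientation"],c["k1"],c["intrinsics"])
    np.save(f"{n}0.npy",world(c))
print(manip.state())
E
```

```text
pics
scene [ 1.27200717 -0.28794609  0.80838689] [-1.99301212 -1.31529411  0.59563331] -0.08757638089028476 [[495.47059501   0.         310.81011973]
 [  0.         495.47059501 233.96476678]
 [  0.           0.           1.        ]]
top [ 0.34098119 -0.01867716  1.23586217] [-2.1080626   2.15094503 -0.13096021] -0.037825077247923916 [[523.77996986   0.         317.93646033]
 [  0.         523.77996986 233.14198277]
 [  0.           0.           1.        ]]
{'clock': 0.1, 'joint_pos': array([-1.24385283e+00,  2.64664494e-01,  1.60522695e+00,  1.43056574e-05,
        1.27369410e+00, -3.68823421e-02]), 'joint_velocities': array([-0.00161567, -0.00202327, -0.00353446,  0.00058123,  0.00094143,
       -0.00033529]), 'tau': array([ 3.06320853e-04, -5.03622079e+01, -3.58071077e+01,  7.30382977e-02,
        2.33476254e-02, -6.02644513e-05]), 'tool_pos': array([ 0.24000959, -0.6302079 ,  0.23752714]), 'tcp_rot': array([-3.08781436e+00, -5.67985887e-01,  4.30890919e-04]), 'contact_force': array([-0.83907737, -0.47435143, -0.22491915]), 'moment': array([-0.00800254,  0.05821154, -0.00080915]), 'grasp_force': 0.0, 'gripper_width': 0.08780551245880737}
```

View pics/scene0.png

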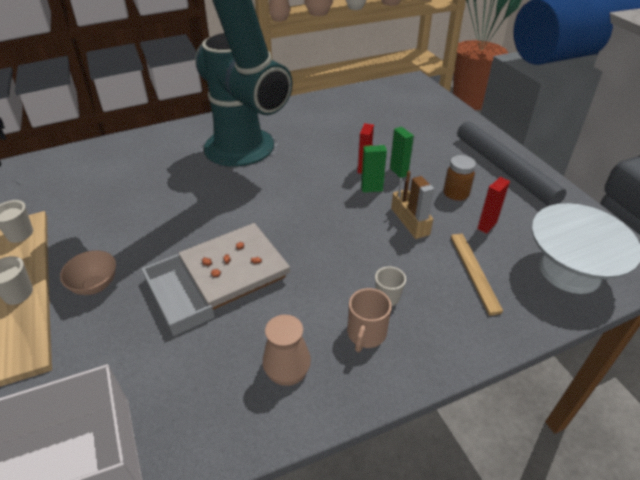

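View pics/top0.png

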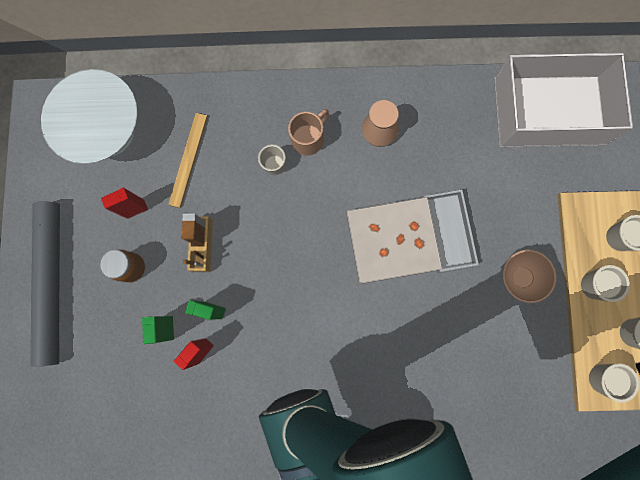

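The scene view shows the caddy at about (415,210) with the scraper on end beside the thin tools, and the slab at (235,262) with five chips. In the top view the scraper top is at about (190,227) with its steel side up the picture (+x). The slab is at (390,240), the tray is to its right at (458,230), and the red and green look-alikes are around the caddy.

```bash
python3 - <<'E'
from h import *
def rect(p): 
    r=cv2.minAreaRect((p[:,:2]*1000).astype(np.float32)); return np.round(r[0],1),np.round(r[1],1),round(r[2],1)
for n,box in(("top",(170,205,220,280)),("scene",(395,170,440,240))):
    W=np.load(n+"0.npy"); im=cv2.imread(f"pics/{n}0.png"); 
    m=np.zeros((480,640),bool); x0,y0,x1,y1=box; m[y0:y1,x0:x1]=1
    s=m&(W[...,2]>.125)&(W[...,2]<.145); p=W[s]
    print(n,"scraper top",len(p),np.median(p[:,2]),rect(p))
    hsv=cv2.cvtColor(im,cv2.COLOR_BGR2HSV)
    for nm,k in(("steel",s&(hsv[...,1]<60)),("wood",s&(hsv[...,1]>90))): print(nm,k.sum(),W[k].mean(0).round(4))
    c=m&(W[...,2]>.04)&(W[...,2]<.056); print("caddy walls",c.sum(),rect(W[c]))
    t=m&(W[...,2]>.06)&(W[...,2]<.12)&(W[...,0]<0.5); print("tools",t.sum(),rect(W[t]) if t.sum()>3 else "")
    sl=(abs(W[...,2]-.047)<.012)&(W[...,0]>.25)&(W[...,0]<.7)&(W[...,1]<.1)&(W[...,1]>-.35)
    lab=cv2.connectedComponentsWithStats(sl.astype(np.uint8))
    i=1+np.argsort(lab[2][1:,4])[::-1]
    for j in i[:2]:
        k=lab[1]==j; print("slab",k.sum(),np.median(W[k][:,2]),rect(W[k]))
    ch=((hsv[...,1]>110)&((hsv[...,0]<14)|(hsv[...,0]>172))&(cv2.dilate((lab[1]==i[0]).astype(np.uint8),np.ones((5,5)))>0)).astype(np.uint8)
    l2=cv2.connectedComponentsWithStats(ch)
    for j in range(1,l2[0]):
        if l2[2][j,4]>15: print("chip",l2[3][j].round(),np.nanmean(W[l2[1]==j],0).round(4),l2[2][j,4])
    tr=(abs(W[...,2]-.005)<.006)&(W[...,0]>.25)
# all tall obstacle clusters
W=np.load("top0.npy"); o=(W[...,2]>.02).astype(np.uint8); l=cv2.connectedComponentsWithStats(o)
for j in range(1,l[0]):
    if l[2][j,4]>60: q=W[l[1]==j]; print(l[3][j].round(),np.nanmin(q,0).round(3),np.nanmax(q,0).round(3))
E
```

```text
top scraper top 354 0.13519738085449473 (array([530. , 290.5]), array([30.2, 55.2]), 88.8)
steel 98 [0.5499 0.2887 0.1351]
wood 251 [0.5223 0.2895 0.135 ]
caddy walls 410 (array([504.7, 290.7]), array([ 43.6, 125.1]), 87.0)
tools 86 (array([460.7, 286.4]), array([22.3, 35.4]), 42.7)
slab 6251 0.04537194470170758 (array([ 510.6, -200.6]), array([180.4, 275.7]), 8.6)
slab 103 0.037083737131456074 (array([ 535.9, -333.5]), array([128. ,   6.5]), 8.7)
chip [414. 226.] [ 0.5342 -0.205   0.053 ] 54
chip [374. 227.] [ 0.5322 -0.1149  0.0528] 51
chip [400. 239.] [ 0.5038 -0.1719  0.0545] 47
chip [418. 243.] [ 0.4939 -0.2141  0.0541] 56
chip [383. 252.] [ 0.4745 -0.1338  0.0546] 49
scene scraper top 251 0.1341872259830803 (array([531., 291.]), array([29.7, 58. ]), 89.0)
steel 116 [0.5494 0.2896 0.1327]
wood 122 [0.5212 0.2888 0.1338]
caddy walls 384 (array([505.8, 291. ]), array([ 44.5, 129.4]), 88.9)
tools 139 (array([463.3, 287. ]), array([23.4, 36.5]), 46.0)
slab 5350 0.04605465765432504 (array([ 508.5, -200.5]), array([184.7, 275.2]), 8.8)
slab 59 0.036147455581623356 (array([ 598.1, -311
[... 661 characters left out ...]
.232 0.619 0.02 ] [0.613 0.692 0.068]
[625. 234.] [ 0.464 -0.732  0.02 ] [ 0.56  -0.65   0.099]
[197. 240.] [0.441 0.267 0.02 ] [0.567 0.315 0.141]
[121. 265.] [0.422 0.43  0.02 ] [0.491 0.495 0.108]
[533. 276.] [ 0.356 -0.52   0.02 ] [ 0.473 -0.4    0.057]
[606. 284.] [ 0.347 -0.721  0.02 ] [ 0.446 -0.579  0.099]
[204. 309.] [0.332 0.234 0.02 ] [0.374 0.295 0.137]
[631. 332.] [ 0.242 -0.716  0.02 ] [ 0.321 -0.658  0.099]
[156. 329.] [0.284 0.356 0.021] [0.34  0.39  0.135]
[192. 353.] [0.229 0.262 0.021] [0.289 0.319 0.135]
[615. 381.] [ 0.131 -0.703  0.02 ] [ 0.22  -0.579  0.098]
[356. 444.] [ 0.056 -0.135  0.22 ] [0.245 0.121 0.806]
[619. 467.] [ 0.169 -0.345  0.645] [ 0.195 -0.266  0.71 ]
```

```bash
cat >> h.py <<'E'
GX,GZ=.010,.092   # TCP in the scraper frame (own x, own z) for the first grasp
def lay(site,psi,a,sgn,lift=0):
    """TCP pose: low steel corner at site, tool heading psi, tilted a below level; own x = sgn*tool x"""
    d=np.array([np.cos(psi),np.sin(psi),0]); Z=np.array([0,0,1.])
    z=np.cos(a)*d-np.sin(a)*Z; ox=np.sin(a)*d+np.cos(a)*Z; x=sgn*ox
    p=np.array([*site,lift])+(.028+GX)*ox-GZ*z
    return p,R.from_matrix(np.stack([x,np.cross(z,x),z],1)).as_rotvec()
E
python3 - <<'E'
from h import *
g=[.5205,.2907]
for s,phi in((1,np.pi/2),(-1,-np.pi/2)):
    q=inverse_kinematics([*g,.097],rv(phi)); q2=inverse_kinematics([*g,.26],rv(phi)); print(s,q if q is None else q.round(2),q2 if q2 is None else q2.round(2))
    for site in((.6,.1),(.7,.03),(.55,.15)):
      for psi in (-.6,-.3,0,.3,.6,):
        for a in(.15,.3):
            q=inverse_kinematics(*lay(site,psi,a,s)); 
            if q is not None: print(s,site,psi,a,q.round(2))
E
```

```text
1 [ 0.47  0.24  1.91 -0.    0.99 -1.1 ] [ 0.47  0.1   1.75 -0.    1.29 -1.1 ]
1 (0.6, 0.1) -0.3 0.15 [ 0.77  0.62  2.52  4.21  1.42 -1.57]
1 (0.6, 0.1) -0.3 0.3 [ 0.71  0.41  2.55  4.21  1.18 -1.74]
1 (0.6, 0.1) 0.6 0.15 [-0.59  0.62  2.54  1.96  1.43 -1.59]
1 (0.6, 0.1) 0.6 0.3 [-0.53  0.41  2.57  1.96  1.2  -1.41]
1 (0.7, 0.03) -0.6 0.15 [ 0.59  0.67  2.25  4.38  1.34 -1.79]
1 (0.7, 0.03) -0.6 0.3 [ 0.55  0.52  2.27  4.42  1.15 -1.92]
1 (0.7, 0.03) -0.3 0.15 [ 0.41  0.62  2.45  3.85  1.37 -1.61]
1 (0.7, 0.03) -0.3 0.3 [ 0.37  0.44  2.47  3.87  1.09 -1.73]
1 (0.7, 0.03) 0 0.15 [ 0.02  0.62  2.55  3.16  1.45 -1.57]
1 (0.7, 0.03) 0 0.3 [ 0.02  0.41  2.56  3.16  1.1  -1.57]
1 (0.7, 0.03) 0.3 0.15 [-0.39  0.62  2.5   2.45  1.4  -1.55]
1 (0.7, 0.03) 0.3 0.3 [-0.35  0.43  2.51  2.44  1.11 -1.43]
1 (0.7, 0.03) 0.6 0.15 [-0.6   0.65  2.31  1.92  1.36 -1.4 ]
1 (0.7, 0.03) 0.6 0.3 [-0.55  0.49  2.33  1.88  1.16 -1.26]
1 (0.55, 0.15) -0.3 0.15 [ 1.    0.62  2.5   4.44  1.41 -1.6 ]
1 (0.55, 0.15) -0.3 0.3 [ 0.94  0.42  2.53  4.44  1.21 -1.77]
-1 [ 0.47  0.24  1.91 -0.    0.99  2.04] [ 0.47  0.1
[... 252 characters left out ...]
 1.73]
-1 (0.7, 0.03) -0.6 0.15 [0.59 0.67 2.25 4.38 1.34 1.36]
-1 (0.7, 0.03) -0.6 0.3 [0.55 0.52 2.27 4.42 1.15 1.22]
-1 (0.7, 0.03) -0.3 0.15 [0.41 0.62 2.45 3.85 1.37 1.53]
-1 (0.7, 0.03) -0.3 0.3 [0.37 0.44 2.47 3.87 1.09 1.41]
-1 (0.7, 0.03) 0 0.15 [0.02 0.62 2.55 3.16 1.45 1.57]
-1 (0.7, 0.03) 0 0.3 [0.02 0.41 2.56 3.16 1.1  1.57]
-1 (0.7, 0.03) 0.3 0.15 [-0.39  0.62  2.5   2.45  1.4   1.59]
-1 (0.7, 0.03) 0.3 0.3 [-0.35  0.43  2.51  2.44  1.11  1.71]
-1 (0.7, 0.03) 0.6 0.15 [-0.6   0.65  2.31  1.92  1.36  1.74]
-1 (0.7, 0.03) 0.6 0.3 [-0.55  0.49  2.33  1.88  1.16  1.89]
-1 (0.55, 0.15) -0.3 0.15 [1.   0.62 2.5  4.44 1.41 1.55]
-1 (0.55, 0.15) -0.3 0.3 [0.94 0.42 2.53 4.44 1.21 1.38]
```

```bash
python3 - <<'E'
from h import *
for s in(1,-1):
    for site in((.5,.1),(.42,.1),(.6,.1),(.65,.05),(.5,.2)):
      for psi in np.arange(.6,6.0,.3):
        r=[inverse_kinematics(*lay(site,psi,a,s)) for a in(.2,.35)]
        if all(q is not None for q in r) and r[0][2]<2.35 : print(s,site,round(psi,2),r[0].round(2),r[1][[3,4,5]].round(2))
E
```

```text
1 (0.5, 0.1) 1.2 [-0.74  0.62  2.24  1.16  1.48 -1.31] [ 1.14  1.37 -1.19]
1 (0.5, 0.1) 1.5 [-0.63  0.71  2.01  0.98  1.6  -1.22] [ 0.95  1.5  -1.14]
1 (0.5, 0.1) 1.8 [-0.51  0.81  1.78  0.83  1.75 -1.16] [ 0.79  1.65 -1.12]
1 (0.5, 0.1) 2.1 [-0.38  0.91  1.56  0.69  1.9  -1.16] [ 0.65  1.8  -1.13]
1 (0.5, 0.1) 2.4 [-0.25  1.    1.37  0.55  2.05 -1.19] [ 0.51  1.94 -1.19]
1 (0.5, 0.1) 2.7 [-0.12  1.08  1.2   0.39  2.18 -1.27] [ 0.36  2.06 -1.28]
1 (0.5, 0.1) 3.0 [ 0.02  1.13  1.09  0.21  2.27 -1.4 ] [ 0.18  2.14 -1.41]
1 (0.5, 0.1) 3.3 [ 0.15  1.16  1.04 -0.01  2.31 -1.58] [-0.01  2.18 -1.58]
1 (0.5, 0.1) 3.6 [ 0.29  1.14  1.07 -0.22  2.28 -1.75] [-0.2   2.15 -1.74]
1 (0.5, 0.1) 3.9 [ 0.42  1.1   1.17 -0.41  2.19 -1.89] [-0.37  2.07 -1.88]
1 (0.5, 0.1) 4.2 [ 0.55  1.02  1.32 -0.57  2.07 -1.98] [-0.53  1.95 -1.98]
1 (0.5, 0.1) 4.5 [ 0.68  0.93  1.51 -0.71  1.92 -2.02] [-0.67  1.81 -2.04]
1 (0.5, 0.1) 4.8 [ 0.8   0.84  1.72 -0.85  1.76 -2.01] [-0.82  1.66 -2.06]
1 (0.5, 0.1) 5.1 [ 0.91  0.74  1.95 -1.01  1.61 -1.96] [-0.98  1.5  -2.04]
1 (0.5, 0.1) 5.4 [ 1.01  0.64  2.18 -1.21  1.48 -1
[... 8856 characters left out ...]
0.52  2.14  1.96] [0.47 2.02 1.95]
-1 (0.5, 0.2) 3.0 [0.13 1.15 1.05 0.35 2.27 1.85] [0.31 2.14 1.84]
-1 (0.5, 0.2) 3.3 [0.26 1.2  0.96 0.14 2.35 1.69] [0.12 2.21 1.68]
-1 (0.5, 0.2) 3.6 [ 0.39  1.21  0.93 -0.1   2.36  1.49] [-0.08  2.22  1.49]
-1 (0.5, 0.2) 3.9 [ 0.52  1.18  1.   -0.32  2.3   1.31] [-0.28  2.17  1.32]
-1 (0.5, 0.2) 4.2 [ 0.65  1.11  1.13 -0.5   2.19  1.18] [-0.45  2.06  1.19]
-1 (0.5, 0.2) 4.5 [ 0.77  1.03  1.31 -0.65  2.04  1.11] [-0.6   1.92  1.11]
-1 (0.5, 0.2) 4.8 [ 0.89  0.93  1.52 -0.79  1.87  1.09] [-0.75  1.76  1.06]
-1 (0.5, 0.2) 5.1 [ 1.    0.82  1.75 -0.94  1.71  1.11] [-0.9   1.6   1.06]
-1 (0.5, 0.2) 5.4 [ 1.1   0.72  1.99 -1.11  1.56  1.18] [-1.08  1.44  1.09]
```

```bash
python3 - <<'E'
from h import *
print([None if (q:=inverse_kinematics(*lay((.33,.05),np.pi,a,1,l))) is None else q.round(2) for a,l in((1.,.1),(.3,.03),(.2,0))])
g=[.5205,.2900]; o=rv(np.pi/2)
manip.move_pose([*g,.25],o); print(manip.state()["clock"])
manip.move_linear([*g,.097],rate=.12); f0=manip.state()["contact_force"]
manip.set_gripper(.02,40); s=manip.state(); print(s["clock"],f0,s["contact_force"],s["gripper_width"],s["grasp_force"],s["tool_pos"])
manip.move_linear([*g,.26],rate=.12); s=manip.state(); print(s["clock"],s["contact_force"],s["gripper_width"],s["tool_pos"])
c=cams.capture("scene"); cv2.imwrite("pics/s1.png",c["image"][60:360,200:600])
E
```

```text
[array([ 0.05,  0.08,  2.  ,  0.03,  1.63, -1.53]), array([ 0.03,  0.77,  1.64,  0.04,  2.  , -1.55]), array([ 0.03,  0.9 ,  1.58,  0.04,  2.03, -1.55])]
3.4583
5.8167 [1.21167392 0.80178146 0.30478194] [-0.76702888  0.86092076 -0.30926348] 0.027413101604601992 39.57001566552208 [0.52042893 0.28999888 0.09693896]
7.325 [-0.43422439  0.00589275 -1.67638994] 0.0276396897986282 [0.51992383 0.28970411 0.25874082]
```

View pics/s1.png

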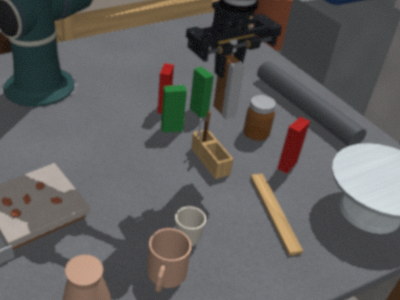

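The scraper hangs in the gripper at crop (230,85), steel edge away from the robot, and the caddy at (212,155) is empty.

```bash
python3 - <<'E'
from h import *
S=(.33,.05)
manip.move_pose(*lay(S,np.pi,.9,1,.12))
p,r=lay(S,np.pi,.3,1,.02); manip.move_pose(p,r); f0=manip.state()["contact_force"]
for l in(.012,.008,.005,.003,.001,-.001,-.003):
    p,r=lay(S,np.pi,.3,1,l); manip.move_linear(p,rate=.05); f=manip.state()["contact_force"]-f0
    print(l,f.round(1))
    if f[2]>3: break
print(manip.state()["clock"],manip.state()["tool_pos"],p,r,manip.state()["tcp_rot"])
c=cams.capture("scene"); cv2.imwrite("pics/s2.png",c["image"][100:420,140:540])
E
```

```text
0.012 [-0.1 -0.4 -0.6]
0.008 [ 0.1 -0.2 -0.7]
0.005 [-0.1 -1.4  0.4]
0.003 [-0.3 -0.6 -0.6]
0.001 [ 0.3 -1.5  0.2]
-0.001 [ 0.1 -1.2 -0. ]
-0.003 [ 2.6 -0.6  3.7]
11.0667 [0.40676282 0.05003624 0.06120285] [0.40666119 0.05       0.06049065] [-1.14553237e-16 -1.87079633e+00 -8.44733153e-17] [ 2.64232310e-05 -1.86974025e+00 -2.05313562e-04]
```

View pics/s2.png

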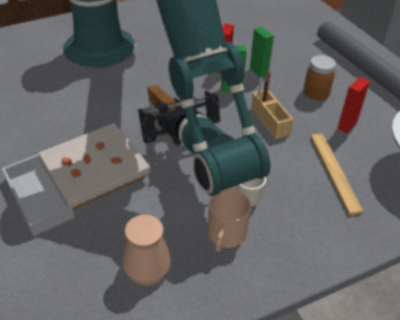

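The scraper is tilted low at crop (160,97), its far corner on the table. The wrist reaches out over the cup and mug near (230,165), so I need its clearance before lowering the tilt.

```bash
python3 - <<'E'
from h import *
W=np.load("scene0.npy")
for n in("scene","top"):
    w=world(cams.capture(n)); b=np.load(n+"0.npy")
    m=(w[...,0]>.5)&(w[...,0]<.95)&(abs(w[...,1]-.04)<.15)&(w[...,2]-b[...,2]>.02)
    for x0 in np.arange(.5,.95,.05):
        k=m&(w[...,0]>=x0)&(w[...,0]<x0+.05)
        if k.sum()>5: q=w[k]; print(n,x0.round(2),k.sum(),"y",np.percentile(q[:,1],[1,99]).round(3),"z",np.percentile(q[:,2],[1,99]).round(3))
E
```

```text
scene 0.5 3769 y [-0.042  0.139] z [0.066 0.521]
scene 0.55 3234 y [-0.011  0.085] z [0.086 0.461]
scene 0.6 3476 y [-0.012  0.098] z [0.124 0.398]
scene 0.65 2032 y [-0.011  0.104] z [0.172 0.328]
scene 0.7 1587 y [-0.018  0.104] z [0.145 0.212]
scene 0.75 1880 y [-0.014  0.105] z [0.139 0.201]
top 0.5 1515 y [-0.036  0.088] z [0.075 0.524]
top 0.55 1123 y [-0.01   0.099] z [0.307 0.464]
top 0.6 1119 y [-0.011  0.1  ] z [0.317 0.4  ]
top 0.65 220 y [-0.012  0.102] z [0.201 0.332]
top 0.7 1376 y [-0.015  0.113] z [0.172 0.213]
top 0.75 326 y [-0.01   0.107] z [0.175 0.205]
```

```bash
python3 - <<'E'
from h import *
manip.set_gripper(.02,3); manip.set_gripper(.036); manip.dwell(.4)
p=manip.state()["tool_pos"]
manip.set_gripper(.06)
manip.move_linear([p[0]+.03,p[1],p[2]+.13],rate=.15); print(manip.state()["clock"])
manip.move_pose([.40,-.12,.27],rv(np.pi/2))
c=cams.capture("top"); w=world(c); np.save("top3.npy",w)
m=(w[...,0]>.2)&(w[...,0]<.55)&(w[...,1]>-.03)&(w[...,1]<.2)&(w[...,2]>.045)&(w[...,2]<.07)
r=cv2.minAreaRect((w[m][:,:2]*1000).astype(np.float32)); print(m.sum(),np.median(w[m][:,2]),r,manip.state()["clock"])
c2=cams.capture("scene"); cv2.imwrite("pics/s3.png",np.hstack([c2["image"][100:360,140:440],c["image"][180:440,200:500]]))
E
```

```text
13.7417
706 0.05626374562064629 ((394.5953674316406, 49.5986328125), (26.746232986450195, 128.12974548339844), 89.4338607788086) 14.8667
```

View pics/s3.png

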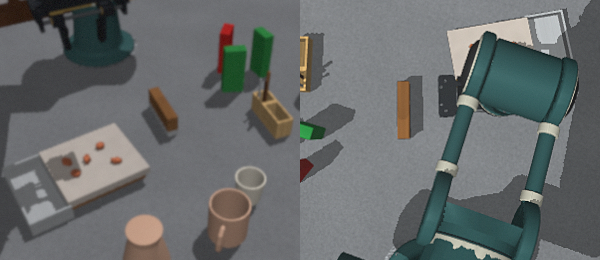

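The scraper stands on its steel edge, wood up, at combined-picture (163,110) and (403,110). It measures (0.395, 0.050) with its top at 56 mm. All five chips are still on the slab.

```bash
cat >> h.py <<'E'
TH=np.deg2rad(8.7); S0=np.array([.5031,-.1585]); ex=np.array([np.cos(TH),np.sin(TH)]); ey=np.array([-np.sin(TH),np.cos(TH)])
def slab(x,y): return S0+x*ex+y*ey
E
python3 - <<'E'
from h import *
g=[.3946,.0496]; o=rv(np.deg2rad(89.4)); st=manip.state
manip.set_gripper(.07)
manip.move_pose([*g,.14],o); manip.move_linear([*g,.024],rate=.12); manip.set_gripper(.02,50)
s=st(); print(s["clock"],s["gripper_width"],s["grasp_force"],s["contact_force"])
manip.move_linear([*g,.15],rate=.15)
O=rv(np.pi/2+TH); a=slab(0,.079)
manip.move_pose([*a,.12],O); manip.move_linear([*a,.076],rate=.1); manip.dwell(.2); f0=st()["contact_force"]
for z in np.arange(.0735,.064,-.001):
    manip.move_linear([*a,z],rate=.03); f=st()["contact_force"]-f0
    if f[2]>3: break
print("contact cmd z",z,f.round(1),st()["tool_pos"],st()["clock"],st()["gripper_width"])
for y in(.02,-.04,-.08,-.105):
    manip.move_linear([*slab(0,y),z],rate=.07); print(y,(st()["contact_force"]-f0).round(1))
manip.move_linear([*slab(0,-.105),.17],rate=.12)
manip.move_pose([*slab(-.03,.25),.2],O); print(st()["clock"],st()["gripper_width"])
c=cams.capture("top"); c2=cams.capture("scene"); cv2.imwrite("pics/s4.png",np.hstack([c2["image"][180:380,120:420],c["image"][160:360,250:550]]))
E
```

```text
17.9667 0.027241390228705684 49.98513696715236 [-0.43268099  0.04244143  0.97836211]
contact cmd z 0.06849999999999999 [-3.   0.6  4.9] [ 0.49128202 -0.08042042  0.06905452] 21.95 0.027545363840785455
0.02 [1.3 1.  6.7]
-0.04 [-0.6  4.4  9.2]
-0.08 [0.3 4.1 8. ]
-0.105 [-0.1  1.   6.6]
27.525 0.02755417118037866
```

View pics/s4.png

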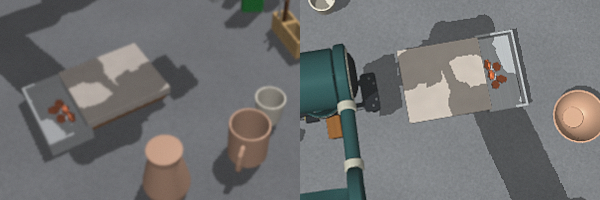

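The slab is bare and the chips lie in a heap in the tray, at (62,110) on the left and (493,75) on the right. Now I'll put the scraper down.

```bash
python3 - <<'E'
from h import *
g=[.41,.09]; st=manip.state; O=rv(np.pi/2)
manip.move_pose([*g,.10],O); manip.move_linear([*g,.032],rate=.12); manip.dwell(.2); f0=st()["contact_force"]
for z in np.arange(.029,.018,-.001):
    manip.move_linear([*g,z],rate=.03); f=st()["contact_force"]-f0
    if f[2]>3: break
print(z,f.round(1)); manip.set_gripper(.06); manip.move_linear([*g,.16],rate=.12)
manip.move_pose([.30,.32,.30],rv(np.pi/2)); print(st()["clock"])
c=cams.capture("top"); w=world(c); c2=cams.capture("scene")
m=(w[...,0]>.3)&(w[...,0]<.55)&(w[...,1]>.0)&(w[...,1]<.2)&(w[...,2]>.045)&(w[...,2]<.07)
print(m.sum(),np.median(w[m][:,2]),cv2.minAreaRect((w[m][:,:2]*1000).astype(np.float32)))
b=np.load("top0.npy"); o=(b[...,2]>.02)&(b[...,0]>.3); d=o&(abs(w[...,2]-b[...,2])>.012); l=cv2.connectedComponentsWithStats(d.astype(np.uint8))
print([(l[3][j].round(),l[2][j,4]) for j in range(1,l[0]) if l[2][j,4]>25])
A=cv2.resize(c["image"][180:280,420:490],None,fx=4,fy=4); B=cv2.resize(c2["image"][170:370,130:390],None,fx=2,fy=2)
cv2.imwrite("pics/s5.png",np.hstack([A,B]))
E
```

```text
0.022999999999999996 [-4.2 -0.1 11.4]
33.825
737 0.056015112774623566 ((408.9141845703125, 89.9798812866211), (27.54996109008789, 128.96731567382812), 89.77259063720703)
[(array([193., 229.]), np.int32(654)), (array([ 46., 315.]), np.int32(1094)), (array([157., 327.]), np.int32(439))]
```

View pics/s5.png

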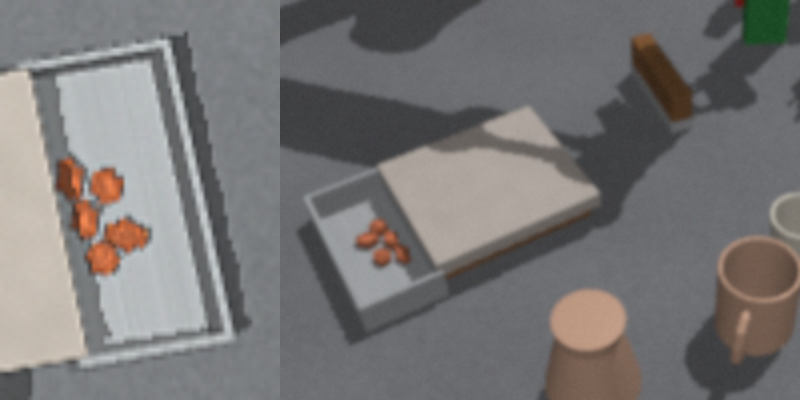

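The picture shows five chips in the tray, around (100,215) on the left, and the slab bare. The scraper stands alone on the table at (662,78), and the bystanders are unmoved.

```bash
python3 -c "
from h import *
print(order.close_job())"
```

```text
the job is handed in; nothing more can be done
None
```

All five chips are in the tray, the scraper is resting on its steel edge on the bare table clear of slab and tray, the bystanders did not move, and the job was handed in at about 34 s on the robot's clock.

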